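Find the cooling fan that binds

TASK

Two cooling fans stand on the blue repair mat and one of them binds on its axle. While both stand where they are, flick the blades of each fan so that it turns visibly (20 degrees or more); then set the one that stops dead instead of coasting down in the red tray, upright on its foot, and leave the free-spinning one standing in its place.

Things in the scene. Friction and masses are not known exactly. Their poses are not given: they have to be found in the camera images.
- fan_a_hub (a point): fan a: on its axle, half-way up the bare hub, 46 mm above the underside of its foot; z up, x along the yellow blade (turns with the rotor). Steel foot 84 mm across, 6 thick; four blades 90 degrees apart (three black, one yellow), 50 mm long from the axle, 12 to 25 mm above the underside, open gaps between; plain black hub 34 mm across, bare from 25 to its top at 60 mm, is the grip. 0.33 to 0.46 kg, loose
- fan_b_hub (a point): fan b, same size and look as fan a: on its axle, half-way up the bare hub, 46 mm above the underside of its foot; z up, x along the yellow blade (turns with the rotor). Both fans stand on a blue mat whose top is 4 mm above the table; they stay put when a blade is pushed gently
- rotor_a (a joint): turn of fan a's rotor on its axle, rad, 0 at the start, growing counter-clockwise from above, no stops, counted over many turns. A blade pushed sideways turns it with under 1 N. A good fan then coasts on for seconds; a binding one stops dead when the push ends
- rotor_b (a joint): turn of fan b's rotor on its axle, rad, 0 at the start, growing counter-clockwise from above, no stops, counted over many turns. A blade pushed sideways turns it with under 1 N. A good fan then coasts on for seconds; a binding one stops dead when the push ends
- tray_in (a point): centre of the inner floor of the fixed red reject tray, open at the top, 170 mm square outside and 160 mm inside, walls 5 mm thick rising 25 mm above this floor; z up, x and y along the walls
Things that resemble listed ones, but are neither listed nor needed, are in the scene too. Leave any green look-alike of the part that bears fan_a_hub alone. Leave any green look-alike of the part that bears fan_b_hub alone.

How it is judged:
On the way:
1. both fans have been turned on their axles, at least 17 degrees from the start, while both still stand in their places ((value of joint rotor_a above 0.3 rad or value of joint rotor_a below -0.3 rad) and (value of joint rotor_b above 0.3 rad or value of joint rotor_b below -0.3 rad) and distance of each of fan_a_hub, fan_b_hub from where it was at the start of the episode below 0.05 m), for 0.1 s.
At the end, for the whole second after the job is handed in: the binding fan stands upright (within 11 degrees) on the floor of the red tray, its axle within 70 mm of the tray's centre and its hub point 34 to 58 mm above the tray's floor; the free-spinning fan stands upright (within 11 degrees) within 50 mm of where it began (horizontal distance between fan_b_hub and tray_in below 0.07 m and z of fan_b_hub in the frame of tray_in between 0.034 and 0.058 m and angle between each of fan_b_hub, fan_a_hub's own z axis and vertical below 0.2 rad and distance of fan_a_hub from where it was at the start of the episode below 0.05 m); the robot touches nothing.
It fails at once if the free-spinning fan is lifted or knocked over (height (world z) of fan_a_hub above 0.08 m or angle between fan_a_hub's own z axis and vertical above 0.6 rad).
It also fails if it takes over 61 s, if anything falls off the work surface, if the arm or the gripper's body presses on something with over 40 N, if the wrist force passes 120 N, or if a joint passes its speed limit or range.

ROBOT

A 7-joint arm with a two-finger parallel gripper is mounted at the origin on the work surface. World frame = base frame: x ahead of the robot, y to its left, z up, the work surface at z = 0. Lengths are in m, angles in rad, forces in N, time in s.
With the tool pointing down it reaches from about 0.425 to 0.925 m from the base axis. Payload 6.8 kg.
Tool frame: the origin (TCP) lies at the very end of the fingers, on their centre line; the grasp point (between the pads) lies 19 mm behind it (r.tcp_to_grasp is the distance from the TCP to the grasp point, in m); z points along the fingers, y is the line along which they close (so a half turn about z gives the same grasp; the last joint's range is limited). The gripper opens to 85 mm and grips with 20 to 120 N. Pads are 22 mm wide; open, the fingers measure 114 mm over their backs; the gripper's body (76 mm by 85 mm) begins 54 mm behind the grasp point. The pads swing forward as they close: fully open they stand 13 mm farther back than shut.
Start: joints at [-1.404, 0.477, 0.022, 1.555, -0.011, 1.109, -0.083], TCP at [0.183, 0.65, 0.231] pointing down, gripper open.
Joint ranges: [-2.96, 2.96], [-0.34, 2.1], [-1.41, 1.46], [0.24, 2.44], [-1.37, 4.51], [0.17, 1.92], [-2.96, 2.96]. Speed limits (rad/s): [2.39, 2.39, 3.14, 3.14, 3.14, 3.14, 3.14].

INTERFACE

Orientations are given as a rotation vector (axis times angle).
In Python, from bench import r gives the robot as it stands.
- The arm moves only by the tool step_arm, never from a script. Its argument "moves" is a list of rows, each a list of 7 numbers: the shift along the tool's x, y, z in mm, then the turn, a rotation vector about the tool's x, y, z in rad, then the finger opening in mm, from 0 to 85.4. A call has 1 to 8 rows; each row is the pose to reach, as a shift and turn from the pose commanded when the call began, along the tool's axes at that moment; what a row does not reach only later rows make up. A row lasts 1/10 s, in which the tool goes at most 50 mm and 8.59 degrees, less where a joint would pass 70% of its speed; a pose out of reach is approached as far as the arm can. A call with a gripper value outside its range is refused whole. The fingers move at their own pace and stop on an object; "grip_force" is the grip in N (left out, the last holds). Time passes only in rows, so rows that repeat a pose let the fingers close. It gives the time, the measured TCP pose, the force, the opening and the grip force at its end, in the units of the state.
- r.get_obs(): the state, without advancing time (a new reading comes with each control period).
- r.grab_frame(name): name is "scene" or "side" or "wrist"; returns a dict with "image" (384x512x3 uint8, red, green, blue), "depth" (384x512 float32, m along the optical axis (not along the pixel's ray), 0 where there is no reading), "mtx" (3x3 intrinsics, pixels), "k1" (the pictures are not rectified: a ray, as slopes to the right and down, at radius r is drawn at 1 + k1 r^2 times it, then the intrinsics apply), "rvec" (rotation vector, rad) and "tvec" (3), from world to camera coordinates, as OpenCV has them. Camera axes: x right, y down, z forward; pixel columns grow to the right and rows downward; lengths in m; the calibration is good to about 2 mm. A picture is of the moment at which its call begins.
- r.hand_in(): hands the job in; it is judged then, once.
The state is a dict: "clock": time; "joints": joint angles; "qvel": joint speeds; "tau": joint torques, N m; "tcp_pos": TCP position; "orientation": TCP orientation; "contact_force": force on the tool from outside, world axes, zero at the start; "moment": the same for the moment, N m; "grip_width": finger opening in m; "gripper_force": force on a finger pad.
Only numpy, scipy, OpenCV 4.12 (cv2) and the standard library are available. Lean on these libraries where they do the work, as an engineer would, in place of code of your own. Each camera call takes 0.05 s, during which the arm holds its last target. There are 200 camera calls.

## Working session

There is one attempt and no reset: what is moved stays moved. The work goes in short steps, Python scripts to look and compute and a tool call to move; the robot and the scene stay as the last step left them, time stands still between calls to the robot, and variables do not carry over. Pictures are saved under pics/ and viewed, at most 10 in all, crops included, and the job is handed in when it is done.

Besides the shell and the picture viewer there is one more tool, called after "Emit:" as name(argument=value, ...), one argument or row to a line, values as JSON. step_arm: Moves the arm, as the interface text tells. Its arguments: {"type":"object","properties":{"moves":{"type":"array","items":{"type":"array","items":{"type":"number"}}},"grip_force":{"type":"number"}},"required":["moves"]}

```bash
mkdir -p pics
cat > h.py <<'E'
import numpy as np, cv2
from bench import r
def snap(n,f):
    d=r.grab_frame(n); cv2.imwrite(f'pics/{f}.png',d['image'][:,:,::-1]); np.savez(f'pics/{f}.npz',**d); return d
def world(d,u,v,z=None):
    m=d['mtx']; R=cv2.Rodrigues(np.array(d['rvec'],float))[0]; t=np.array(d['tvec'],float).ravel()
    p=cv2.undistortPoints(np.array([[[u,v]]],float),m,np.array([0,0,0,0.]))[0,0]
    k=float(d['k1']); s=p.copy()
    for _ in range(20): s=p/(1+k*(s@s))
    ray=np.array([s[0],s[1],1]); C=-R.T@t; w=R.T@ray
    if z is None: return C+w*d['depth'][int(round(v)),int(round(u))]
    return C+w*(z-C[2])/w[2]
def tool(o): return cv2.Rodrigues(np.array(o['orientation'],float))[0]
E
python3 - <<'E'
from h import *
a=snap('scene','s0');b=snap('side','d0')
c=np.hstack([a['image'],b['image']])[:,:,::-1]
cv2.imwrite('pics/both.png',cv2.resize(np.vstack([a['image'],b['image']])[:,:,::-1],(400,600)))
o=r.get_obs();print(o['clock'],tool(o).round(3))
E
```

```text
0.1 [[-0.962  0.271 -0.   ]
 [ 0.271  0.962 -0.002]
 [-0.    -0.002 -1.   ]]
```

View pics/s0.png

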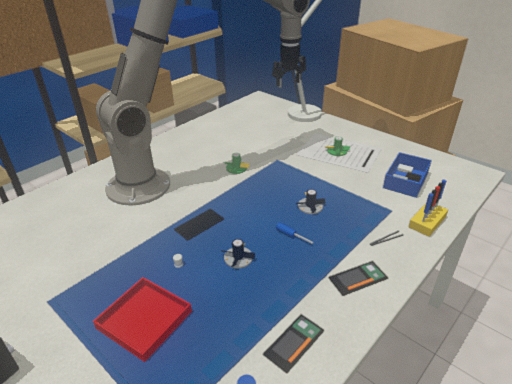

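View pics/d0.png

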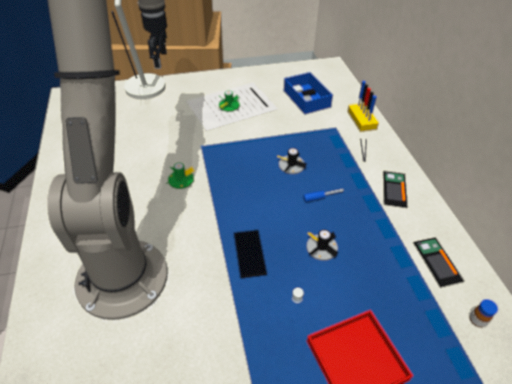

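Scene view: the steel-footed black fans on the mat are at (238,250) and (311,197). The green look-alikes at (236,162) and (338,146) must be left alone. The red tray is at (143,317). Next I check one close crop and measure.

Run:
```python
from h import *
a=np.load('pics/s0.npz');b=np.load('pics/d0.npz')
I=a['image'][:,:,::-1];J=b['image'][:,:,::-1]
c=lambda I,u,v:cv2.resize(I[v-30:v+30,u-40:u+40],(400,300),interpolation=cv2.INTER_CUBIC)
cv2.imwrite('pics/c0.png',np.vstack([np.hstack([c(I,238,252),c(I,311,200)]),np.hstack([c(J,322,243),c(J,292,160)])]))
# hub top & tray
for n,d,l in(('s',a,[(238,243),(311,192)]),('d',b,[(324,235),(292,152)])):
    for p in l: print(n,p,world(d,*p).round(3),world(d,*p,z=.064).round(3))
for d,l in((a,[(143,281),(190,311),(144,354),(96,319)]),(b,[(370,312),(411,374),(308,337)])):
    for p in l: print(p,world(d,*p).round(3),world(d,*p,z=.03).round(3))
```

```text
s (238, 243) [ 0.541 -0.025  0.063] [ 0.542 -0.026  0.064]
s (311, 192) [0.552 0.312 0.065] [0.552 0.313 0.064]
d (324, 235) [ 0.539 -0.028  0.064] [ 0.539 -0.028  0.064]
d (292, 152) [0.548 0.306 0.069] [0.55  0.312 0.064]
(143, 281) [ 0.419 -0.274  0.02 ] [ 0.428 -0.278  0.03 ]
(190, 311) [ 0.584 -0.249  0.009] [ 0.598 -0.258  0.03 ]
(144, 354) [ 0.61  -0.405  0.029] [ 0.611 -0.406  0.03 ]
(96, 319) [ 0.445 -0.429  0.031] [ 0.443 -0.429  0.03 ]
(370, 312) [ 0.581 -0.251  0.035] [ 0.583 -0.249  0.03 ]
(411, 374) [ 0.61  -0.407  0.034] [ 0.611 -0.406  0.03 ]
(308, 337) [ 0.419 -0.275  0.032] [ 0.419 -0.274  0.03 ]
```

View pics/c0.png

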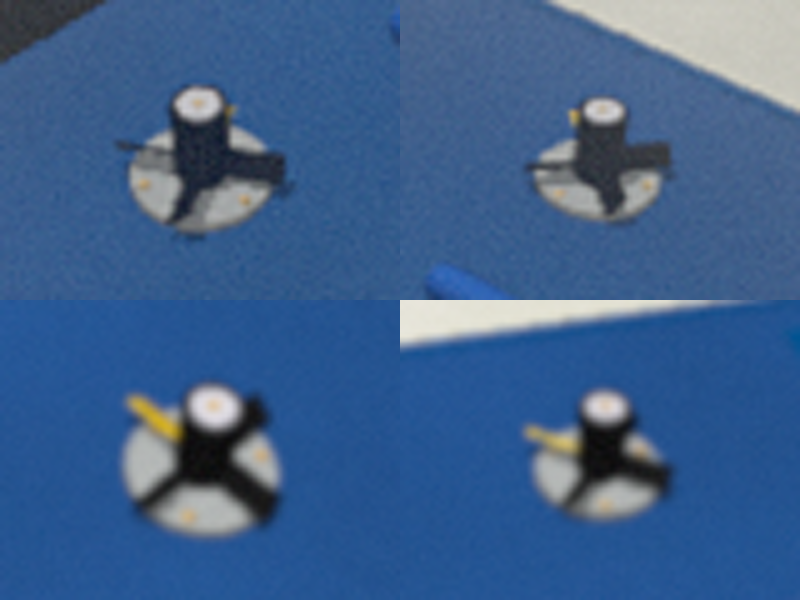

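Run:
```python
from h import *
b=np.load('pics/d0.npz');a=np.load('pics/s0.npz')
for nm,c,pts in(('N',(.541,-.027),[(308,233),(335.5,256),(310,254.5)]),('F',(.551,.312),[(277.6,156),(305,166),(286,170.5)])):
    for p in pts:
        w=world(b,*p,z=.023)[:2]-c; print(nm,np.degrees(np.arctan2(w[1],w[0])).round(),np.hypot(*w).round(3))
o=r.get_obs();print(o['tcp_pos'],o['grip_width'])
R=tool(o);print((R.T@(np.array([.551,.312,.1])-o['tcp_pos'])*1e3).round())
```

```text
N 122.0 0.052
N -66.0 0.05
N -150.0 0.052
F 137.0 0.051
F -40.0 0.049
F -127.0 0.048
[0.18303224 0.64915103 0.23043127] 0.08521859952961372
[-446. -224.  131.]
```

Emit:
step_arm(
  moves=[
    [-45, -18, 0, 0, 0, 0.06, 0],
    [-90, -36, 0, 0, 0, 0.12, 0],
    [-135, -54, 0, 0, 0, 0.18, 0],
    [-180, -72, 0, 0, 0, 0.24, 0],
    [-225, -90, 0, 0, 0, 0.3, 0],
    [-270, -108, 0, 0, 0, 0.36, 0],
    [-315, -126, 0, 0, 0, 0.42, 0],
    [-360, -144, 10, 0, 0, 0.47, 0],
  ],
  grip_force=30,
)

```text
clock: 0.9
tcp_pos: [0.4924, 0.4125, 0.2223]
orientation: [1.146, 2.924, 0.003]
contact_force: [0.0, 0.8, 1.0]
grip_width: 0.0001
gripper_force: 0.0
```

```bash
cat >> h.py <<'E'
def go(t,o=None):
    o=o or r.get_obs(); R=tool(o); print('t',round(o['clock'],2),'tcp',o['tcp_pos'].round(4) if hasattr(o['tcp_pos'],'round') else o['tcp_pos'],'R',R[:,:2].T.round(3).tolist()); print('d mm',(R.T@(np.array(t)-o['tcp_pos'])*1e3).round(1))
E
python3 - <<'E'
from h import *
go([.558,.360,.02]);d=snap('wrist','w1')
E
```

```text
t 0.9 tcp [0.4924 0.4125 0.2223] R [[-0.734, 0.679, 0.0], [0.679, 0.734, 0.002]]
d mm [-83.8   5.6 202.3]
```

View pics/w1.png

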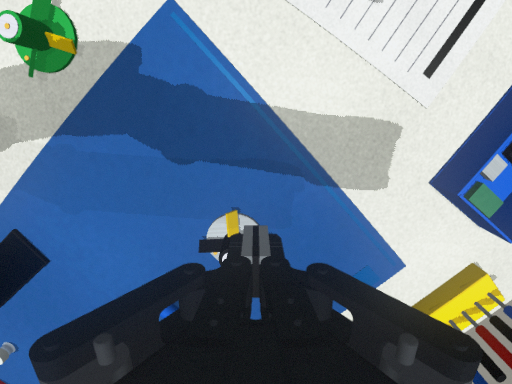

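Wrist view: the far fan's yellow blade at (235,222) points along tool x (about 137°), which confirms the gap. Now I go over the gap and down.

Emit:
step_arm(
  moves=[
    [-35, 2, 30, 0, 0, 0, 0],
    [-70, 4, 60, 0, 0, 0, 0],
    [-84, 5, 100, 0, 0, 0, 0],
    [-84, 5, 130, 0, 0, 0, 0],
    [-84, 5, 130, 0, 0, 0, 0],
  ],
)

```text
clock: 1.45
tcp_pos: [0.5527, 0.3576, 0.0862]
orientation: [-1.142, -2.921, 0.013]
contact_force: [-0.4, 0.2, 0.3]
grip_width: -0.0
gripper_force: 0.0
```

Run:
```python
from h import *
go([.558,.360,.02])
```

```text
t 1.45 tcp [0.5527 0.3576 0.0862] R [[-0.735, 0.678, 0.002], [0.678, 0.735, -0.01]]
d mm [-2.4  6.  66.1]
```

Descend, push, then step clear.

Emit:
step_arm(
  moves=[
    [-2, 5, 35, 0, 0, 0, 0],
    [-2, 5, 66, 0, 0, 0, 0],
    [-2, 5, 66, 0, 0, 0, 0],
    [-22, 5, 66, 0, 0, 0, 0],
    [-45, 5, 66, 0, 0, 0, 0],
    [-70, 5, 66, 0, 0, 0, 0],
    [-97, 5, 66, 0, 0, 0, 0],
    [-97, 5, 20, 0, 0, 0, 0],
  ],
)

```text
clock: 2.25
tcp_pos: [0.6301, 0.2921, 0.0685]
orientation: [-1.149, -2.921, 0.014]
contact_force: [0.2, -1.1, -0.6]
grip_width: -0.0003
gripper_force: 0.0
```

Run:
```python
from h import *
L=[]
for i in range(6):
    d=r.grab_frame('side'); I=d['image'][:,:,::-1]; L.append(cv2.resize(I[130:190,252:332],(266,200),interpolation=cv2.INTER_CUBIC))
cv2.imwrite('pics/f1.png',np.vstack([np.hstack(L[:3]),np.hstack(L[3:])]))
go([.541,-.027,.1])
```

```text
t 2.55 tcp [0.6301 0.2991 0.0726] R [[-0.736, 0.677, 0.0], [0.677, 0.736, 0.001]]
d mm [-155.2 -300.3  -27.8]
```

View pics/f1.png

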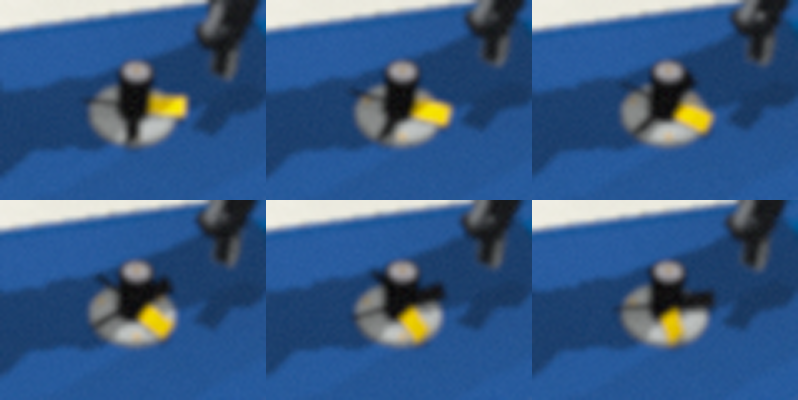

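The far fan's yellow blade keeps moving round, from (170,105) in the first frame to (670,325) in the last. It coasts, so it is the free one. Next I flick the near fan.

Emit:
step_arm(
  moves=[
    [-15, -25, -27, 0, 0, 0.05, 0],
    [-35, -65, -27, 0, 0, 0.1, 0],
    [-57, -105, -27, 0, 0, 0.15, 0],
    [-79, -145, -27, 0, 0, 0.2, 0],
    [-101, -185, -27, 0, 0, 0.25, 0],
    [-123, -225, -27, 0, 0, 0.3, 0],
    [-141, -253, -27, 0, 0, 0.3, 0],
    [-141, -253, -27, 0, 0, 0.3, 0],
  ],
)

```text
clock: 3.35
tcp_pos: [0.5606, 0.0105, 0.0982]
orientation: [-1.578, -2.716, 0.005]
contact_force: [0.2, -0.7, -0.1]
grip_width: 0.0001
gripper_force: 0.0
```

Run:
```python
from h import *
go([.562,.017,.02])
```

```text
t 3.35 tcp [0.5606 0.0105 0.0982] R [[-0.496, 0.869, -0.001], [0.869, 0.496, -0.003]]
d mm [ 5.1  4.7 78.2]
```

Emit:
step_arm(
  moves=[
    [5, 3, 35, 0, 0, 0, 0],
    [5, 3, 77, 0, 0, 0, 0],
    [5, 3, 77, 0, 0, 0, 0],
    [-15, 3, 77, 0, 0, 0, 0],
    [-38, 3, 77, 0, 0, 0, 0],
    [-63, 3, 77, 0, 0, 0, 0],
    [-90, 3, 77, 0, 0, 0, 0],
    [-90, 3, 30, 0, 0, 0, 0],
  ],
)

```text
clock: 4.15
tcp_pos: [0.6072, -0.0634, 0.0643]
orientation: [-1.569, -2.713, 0.013]
contact_force: [0.0, 1.3, 0.9]
grip_width: -0.0003
gripper_force: 0.0
```

Run:
```python
from h import *
L=[]
for i in range(6):
    d=r.grab_frame('side'); I=d['image'][:,:,::-1]; L.append(cv2.resize(I[210:270,282:362],(266,200),interpolation=cv2.INTER_CUBIC))
cv2.imwrite('pics/f2.png',np.vstack([np.hstack(L[:3]),np.hstack(L[3:])]))
go([.541,-.027,.11]); snap('side','d2')
```

```text
t 4.45 tcp [ 0.6102 -0.0589  0.0689] R [[-0.503, 0.864, 0.0], [0.864, 0.503, 0.0]]
d mm [ 62.4 -43.7 -41. ]
```

View pics/f2.png

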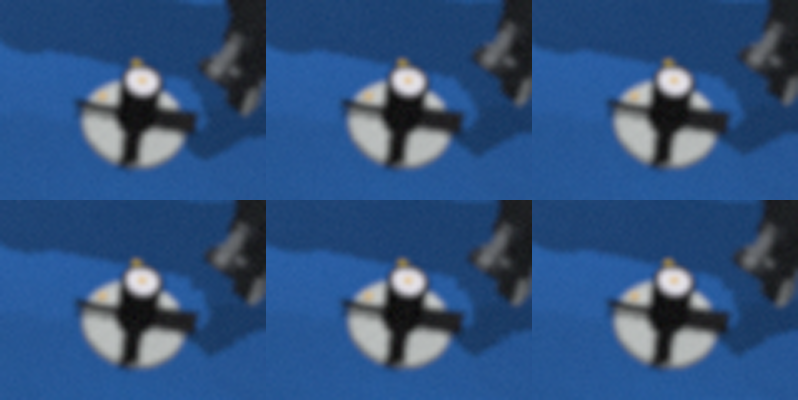

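All six frames are identical. The yellow blade turned from 120° to behind the hub at (137,62) and then stopped, so the near fan binds. Its foot has not moved. Now I grasp it.

Emit:
step_arm(
  moves=[
    [0, 0, -41, 0, 0, 0, 40],
    [20, -14, -45, 0, 0, 0, 85],
    [50, -35, -45, 0, 0, 0, 85],
    [62, -44, -45, 0, 0, 0, 85],
    [62, -44, -45, 0, 0, 0, 85],
    [62, -44, -45, 0, 0, 0, 85],
  ],
)

```text
clock: 5.1
tcp_pos: [0.5413, -0.0281, 0.1133]
orientation: [-1.566, -2.723, 0.0]
contact_force: [-0.0, -0.3, 0.7]
grip_width: 0.0844
gripper_force: 0.0
```

Run:
```python
from h import *
go([.541,-.027,.032])
```

```text
t 5.1 tcp [ 0.5413 -0.0281  0.1133] R [[-0.503, 0.864, -0.0], [0.864, 0.503, -0.0]]
d mm [ 1.1  0.2 81.3]
```

Emit:
step_arm(
  moves=[
    [1, 0, 30, 0, 0, 0, 85],
    [1, 0, 60, 0, 0, 0, 85],
    [1, 0, 81, 0, 0, 0, 85],
    [1, 0, 81, 0, 0, 0, 60],
    [1, 0, 81, 0, 0, 0, 40],
    [1, 0, 81, 0, 0, 0, 20],
    [1, 0, 81, 0, 0, 0, 20],
    [1, 0, 81, 0, 0, 0, 20],
  ],
  grip_force=50,
)

```text
clock: 5.9
tcp_pos: [0.5418, -0.0277, 0.0337]
orientation: [1.567, 2.721, 0.002]
contact_force: [-1.2, -0.8, 6.7]
grip_width: 0.0329
gripper_force: 49.4
```

Emit:
step_arm(
  moves=[
    [0, 0, 0, 0, 0, 0, 20],
    [0, 0, -15, 0, 0, 0, 20],
    [0, 0, -35, 0, 0, 0, 20],
    [0, 0, -60, 0, 0, 0, 20],
    [0, 0, -80, 0, 0, 0, 20],
    [0, 0, -80, 0, 0, 0, 20],
  ],
)

```text
clock: 6.5
tcp_pos: [0.5425, -0.0274, 0.1154]
orientation: [1.566, 2.719, 0.005]
contact_force: [0.1, 0.4, -4.2]
grip_width: 0.0328
gripper_force: 51.1
```

Run:
```python
from h import *
o=r.get_obs();print(o['grip_width'],o['gripper_force'],o['contact_force'])
go([.514,-.34,.115],o);d=snap('side','d3')
cv2.imwrite('pics/c3.png',cv2.resize(d['image'][150:300,240:440,::-1],(600,450)))
```

```text
0.03284848161190493 51.055827140808105 [ 0.07564179  0.4493344  -4.15478148]
t 6.5 tcp [ 0.5425 -0.0274  0.1154] R [[-0.502, 0.865, -0.002], [0.865, 0.502, 0.005]]
d mm [-2.560e+02 -1.816e+02  1.000e-01]
```

View pics/c3.png

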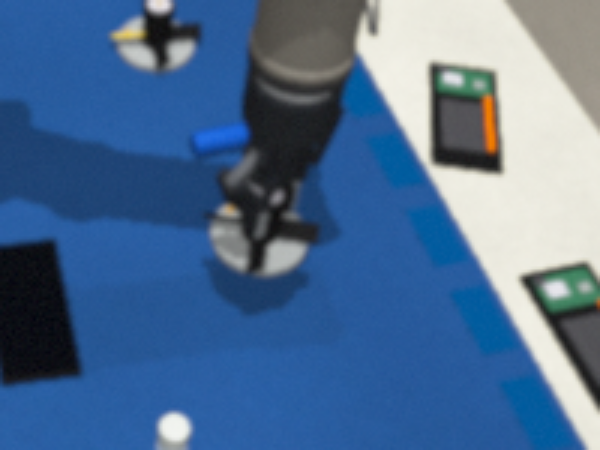

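The side crop shows the fan hanging level in the gripper at (260,240), with the free fan standing at (155,40). I carry it to the tray.

Emit:
step_arm(
  moves=[
    [-16, -11, 0, 0, 0, 0, 20],
    [-50, -35, 0, 0, 0, 0, 20],
    [-85, -60, 0, 0, 0, 0, 20],
    [-120, -85, 0, 0, 0, 0, 20],
    [-155, -110, 0, 0, 0, 0, 20],
    [-190, -135, 0, 0, 0, 0, 20],
    [-225, -160, 0, 0, 0, 0, 20],
    [-256, -182, 0, 0, 0, 0, 20],
  ],
)

```text
clock: 7.35
tcp_pos: [0.5102, -0.342, 0.1107]
orientation: [-1.568, -2.72, 0.001]
contact_force: [1.0, -0.6, -3.8]
grip_width: 0.0326
gripper_force: 50.9
```

Emit:
step_arm(
  moves=[
    [0, 0, 0, 0, 0, 0, 20],
    [0, 0, 0, 0, 0, 0, 20],
    [0, 0, 0, 0, 0, 0, 20],
  ],
)

```text
clock: 7.65
tcp_pos: [0.5115, -0.3384, 0.111]
orientation: [-1.564, -2.721, -0.001]
contact_force: [0.6, 0.4, -4.0]
grip_width: 0.0325
gripper_force: 50.8
```

Run:
```python
from h import *
b=np.load('pics/d0.npz')
for p in((350,350),(360,345),(360,365)): print(world(b,*p).round(4))
go([.514,-.34,.04])
```

```text
[ 0.5079 -0.3181  0.011 ]
[ 0.536  -0.3112  0.0078]
[ 0.5176 -0.3549  0.0093]
t 7.65 tcp [ 0.5115 -0.3384  0.111 ] R [[-0.503, 0.864, 0.003], [0.864, 0.503, -0.001]]
d mm [-2.8  1.4 71. ]
```

Emit:
step_arm(
  moves=[
    [-1, 1, 20, 0, 0, 0, 20],
    [-1, 1, 40, 0, 0, 0, 20],
    [-1, 1, 55, 0, 0, 0, 20],
    [-1, 1, 62, 0, 0, 0, 20],
    [-1, 1, 66, 0, 0, 0, 20],
    [-1, 1, 69, 0, 0, 0, 20],
    [-1, 1, 69, 0, 0, 0, 20],
    [-1, 1, 69, 0, 0, 0, 20],
  ],
)

```text
clock: 8.45
tcp_pos: [0.5135, -0.3409, 0.0439]
orientation: [1.567, 2.722, 0.0]
contact_force: [0.5, -0.5, -4.3]
grip_width: 0.0326
gripper_force: 50.9
```

Emit:
step_arm(
  moves=[
    [0, 0, 2, 0, 0, 0, 20],
    [0, 0, 2, 0, 0, 0, 20],
    [0, 0, 4, 0, 0, 0, 20],
    [0, 0, 4, 0, 0, 0, 20],
    [0, 0, 4, 0, 0, 0, 20],
  ],
)

```text
clock: 8.95
tcp_pos: [0.5131, -0.3406, 0.0392]
orientation: [-1.568, -2.722, -0.0]
contact_force: [1.2, -0.6, -4.3]
grip_width: 0.0323
gripper_force: 50.9
```

Emit:
step_arm(
  moves=[
    [0, 0, 1, 0, 0, 0, 20],
    [0, 0, 2, 0, 0, 0, 20],
    [0, 0, 3, 0, 0, 0, 20],
    [0, 0, 3, 0, 0, 0, 20],
  ],
)

```text
clock: 9.35
tcp_pos: [0.5133, -0.3407, 0.0386]
orientation: [1.568, 2.722, 0.002]
contact_force: [-7.0, 5.1, 18.3]
grip_width: 0.0327
gripper_force: 53.4
```

It has contact with the floor. I ease off, open and retreat.

Emit:
step_arm(
  moves=[
    [0, 0, -2, 0, 0, 0, 20],
    [0, 0, -2, 0, 0, 0, 60],
    [0, 0, -2, 0, 0, 0, 85],
    [0, 0, -2, 0, 0, 0, 85],
    [0, 0, -2, 0, 0, 0, 85],
    [0, 0, -40, 0, 0, 0, 85],
    [0, 0, -85, 0, 0, 0, 85],
    [0, 0, -125, 0, 0, 0, 85],
  ],
)

```text
clock: 10.15
tcp_pos: [0.5131, -0.3407, 0.1628]
orientation: [-1.568, -2.722, 0.0]
contact_force: [1.2, -1.0, -0.4]
grip_width: 0.0849
gripper_force: 0.0
```

Emit:
step_arm(
  moves=[
    [0, 0, -40, 0, 0, 0, 85],
    [0, 0, -80, 0, 0, 0, 85],
    [0, 0, -80, 0, 0, 0, 85],
    [0, 0, -80, 0, 0, 0, 85],
  ],
)

```text
clock: 10.55
tcp_pos: [0.5136, -0.3408, 0.2421]
orientation: [1.567, 2.721, 0.001]
contact_force: [0.3, -0.9, -0.5]
grip_width: 0.085
gripper_force: 0.0
```

Run:
```python
from h import *
d=snap('scene','s9');cv2.imwrite('pics/c9.png',cv2.resize(d['image'][160:370,80:360,::-1],(800,600)));print(world(d,145,299,z=.068))
```

```text
[ 0.51336039 -0.32556789  0.068     ]
```

View pics/c9.png

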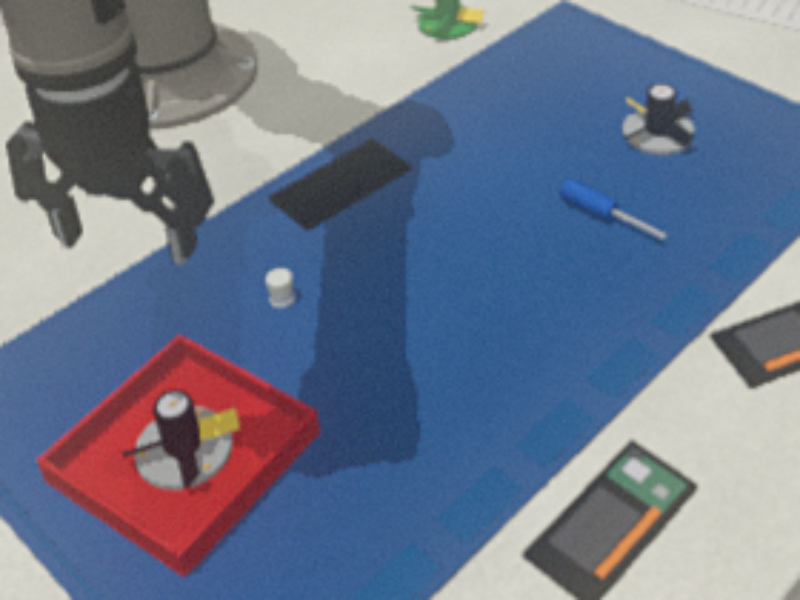

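The binding fan stands upright in the centre of the tray at (180,440). The free fan is in its place at (660,120), and the gripper is clear of both. Handing in.

```bash
python3 -c "
from bench import r
print(r.hand_in())"
```

```text
the job is handed in; nothing more can be done
None
```

I flicked both fans where they stood. The near one stopped dead, so it now stands upright in the red tray. The far one coasted and is still in its place. The job is handed in, but no verdict was returned.

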